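# Weigh a cast cover on the workshop balance

### The job

A cast cover of unknown weight lies on the balance's plain pan. Thread weights from the wooden board over the spindle of the other pan, each pushed fully down, until the beam comes to rest level, as nearly as this set of weights can bring it. Treat the balance gently, never pressing or squeezing the weight pan or its spindle with more than about 12 N, leave the cover on its pan and the weights you do not need on the board, and do not disturb the other things on the table.

Things in the scene. Friction and masses are not known exactly. Their poses are not given: they have to be found in the camera images.
- balance: Grey equal-arm balance, fixed; base plate 120 x 360 mm, 18 mm thick. Origin: centre of its underside. y runs along the beam: the spindle pan is at -y, the plain pan with the cover at +y, each 140 mm from the middle. In the middle a fixed white plate reaches 178 mm above the table; on its +x side a needle stands between two black marks when the beam is level.
- beam (a joint): Beam tilt, rad: 0 level, positive = the cover's side down (weight pan high). Stops at +0.08 (held there by the cover at the start) and -0.08. Restoring stiffness 3.4 N m/rad: each 50 g of difference between the pans tilts it 0.020 rad, wherever on a pan the load lies. Settles in about 0.5 s.
- pan_post: Post under the weight pan; origin at its pivot in the beam, 35 mm below the pan's face; stays upright, moves 11 mm up or down from level. On it sits the steel weight pan, 100 mm across, 5 mm thick, with an upright spindle, 12 mm diameter, 42 mm tall, rim rounded 1 mm. The push down on it that levels the beam equals the cover's weight less that of the weights on it.
- pan_centre (a point): Point on the post's axis at the height of the weight pan's upper face (110 mm above the table at level). The pan is worn and loose: it and its spindle stand 2 to 4 mm off this point sideways, in an unknown direction that is not measured and must be found by feel or sight. The pan shifts a little only when pushed sideways with about 4 N, and stays where it is left.
- part_pan_face (a point): Centre of the upper face of the plain pan (100 mm across) that carries the cover.
- casting: Dark cast cover, 88 mm by 68 mm, 17 mm high: a flat stepped plate with a raised round boss, lying on the plain pan. Its mass is unknown, between 250 and 650 g. Origin: centre of its underside.
- board: Wooden board fixed to the table, 110 mm (x) by 380 mm (y), 12 mm thick, on which the weights lie flat in any order and to which unused ones belong, about 120 mm apart along its length. Origin: centre of its underside.
- weight_large: Flat steel ring weight of 400 g: 60 mm outside diameter, 19 mm thick, with a 14 mm hole through its middle (1 mm clear of the spindle all round); it lies flat. Origin: centre of its underside, z along the hole.
- weight_medium: Flat steel ring weight of 200 g: 50 mm outside diameter, 14 mm thick, with a 14 mm hole through its middle (1 mm clear of the spindle all round); it lies flat. Origin: centre of its underside, z along the hole.
- weight_small: Flat steel ring weight of 100 g: 40 mm outside diameter, 12 mm thick, with a 14 mm hole through its middle (1 mm clear of the spindle all round); it lies flat. Origin: centre of its underside, z along the hole.
- spare_a: Spare cast cover like the one on the pan, lying on brown paper at the left; leave alone.
- spare_b: Second spare cast cover on the brown paper; leave alone.
- jar: Clear jar with a black lid, 56 mm diameter, 70 mm tall, at the right; leave alone.
- screwdriver: Screwdriver lying on the table at the right; leave alone.
Not all that is in view belongs to the job. What is shaped like the weight_medium but green is not meant.

How it is judged:
By the outcome, as a careful person would: the job done as asked, in the order asked, and still so for the second after the job is handed in, with the robot touching nothing.
It also fails if it takes over 72 s, if anything falls off the work surface, if the arm or the gripper's body presses on something with over 40 N, if the wrist force passes 120 N, or if a joint passes its speed limit or range.

### The arm

A 7-joint arm with a two-finger parallel gripper is mounted at the origin on the work surface. World frame = base frame: x ahead of the robot, y to its left, z up, the work surface at z = 0. Lengths are in m, angles in degrees, forces in N, time in s.
With the tool pointing down it reaches from about 0.425 to 0.825 m from the base axis. Payload 3.6 kg.
Tool frame: the origin (TCP) lies at the very end of the fingers, on their centre line; the grasp point (between the pads) lies 19 mm behind it; z points along the fingers, y is the line along which they close (so a half turn about z gives the same grasp; the last joint's range is limited). The gripper opens to 93 mm and grips with 3 to 60 N. Pads are 15 mm wide; open, the fingers measure 128 mm over their backs; the gripper's body (75 mm by 188 mm) begins 65 mm behind the grasp point.
Start: joints at [66.148, 35.231, -0.722, 81.555, 0.464, 63.22, -2.315], TCP at [0.247, -0.601, 0.219] pointing down, gripper open.
Joint ranges: [-178.69, 178.69], [-17.37, 117.87], [-77.05, 75.6], [15.02, 138.74], [-78.02, 258.01], [0.78, 113.62], [-162.83, 162.83]. Speed limits (degrees/s): [159.86, 159.86, 180, 180, 180, 180, 180].

### API

Orientations are given as a 3x3 rotation matrix whose columns are the frame's x, y, z axes.
In Python, from workcell import r gives the robot as it stands.
- The arm moves only by the tool apply_moves, never from a script. Its argument "steps" is a list of rows, each a list of 2 entries, a list of its own where there are three numbers: the shift along the world's x, y, z in cm, then the turn about the world's z in degrees. In form: [[[tx, ty, tz], turn], ...]. A call has 1 to 12 rows; each row is the pose to reach, as a shift and turn from the pose commanded when the call began; what a row does not reach only later rows make up. A row lasts 1/12 s, in which the tool goes at most 41.7 mm and 7.16 degrees, less where a joint would pass 70% of its speed; a pose out of reach is approached as far as the arm can. A call with a gripper value outside its range is refused whole. "claw" is the finger opening in cm, from 0 to 9.3, set as the call begins (left out, the last holds). The fingers move at their own pace and stop on an object; "squeeze" is the grip in N (left out, the last holds). Time passes only in rows, so rows that repeat a pose let the fingers close. It gives the time, the measured TCP pose, the force, the opening and the grip force at its end, in the units of the state.
- r.state(): the state, without advancing time (a new reading comes with each control period).
- r.grab_frame(name): name is "side" or "top"; returns the picture (480x640x3 uint8, red, green, blue); there is no depth.
- r.camera_model(name): a dict with "mtx" (3x3 intrinsics, pixels), "R" (3x3) and "t" (3): a world point X has camera coordinates R X + t. Camera axes: x right, y down, z forward; pixel columns grow to the right and rows downward; lengths in m; the calibration is good to about 2 mm. A picture is of the moment at which its call begins. camera_model takes no time and is no camera call.
- r.sign_off(): hands the job in; it is judged then, once.
The state is a dict: "time_s": time; "joint_pos": joint angles; "dq": joint speeds; "joint_torque": joint torques, N m; "eef_pos": TCP position; "tcp_rot": TCP orientation; "wrist_force": force on the tool from outside, world axes, zero at the start; "ft_torque": the same for the moment, N m; "width": finger opening in m; "gripper_force": force on a finger pad.
Only numpy, scipy, OpenCV 4.12 (cv2) and the standard library are available. Lean on these libraries where they do the work, as an engineer would, in place of code of your own. Each camera call takes 0.05 s, during which the arm holds its last target. There are 200 camera calls.

## Working session

There is one attempt and no reset: what is moved stays moved. The work goes in short steps, Python scripts to look and compute and a tool call to move; the robot and the scene stay as the last step left them, time stands still between calls to the robot, and variables do not carry over. Pictures are saved under pics/ and viewed, at most 10 in all, crops included, and the job is handed in when it is done.

Besides the shell and the picture viewer there is one more tool, called after "Emit:" as a command line: name --argument value ..., lists and objects as JSON in quotes. apply_moves: Moves the arm, as the interface text tells. Its arguments: {"type":"object","properties":{"steps":{"type":"array"},"claw":{"type":"number"},"squeeze":{"type":"number"}},"required":["steps"]}

```bash
mkdir -p pics; cat > h.py <<'E'
import numpy as np, cv2
from workcell import r
def save(n,f): cv2.imwrite(f'pics/{f}.png',cv2.cvtColor(r.grab_frame(n),cv2.COLOR_RGB2BGR))
def ray(n,u,v,z):
    c=r.camera_model(n);M,R,t=[np.array(c[k]) for k in('mtx','R','t')]
    d=R.T@np.linalg.solve(M,[u,v,1.]);o=-R.T@t
    return o+d*(z-o[2])/d[2]
def proj(n,X):
    c=r.camera_model(n);M,R,t=[np.array(c[k]) for k in('mtx','R','t')]
    p=M@(R@np.array(X)+t);return p[:2]/p[2]
E
python3 - <<'E'
from h import *
save('top','t0');save('side','s0')
for n in('top','side'):
    c=r.camera_model(n);print(n,-np.array(c['R']).T@c['t'],np.array(c['R'])[2],c['mtx'][0][0])
print(r.state())
E
```

```text
top [ 0.42257389 -0.01264023  0.98543628] [ 0.11754359  0.02194551 -0.99282521] 472.2998434558593
side [-0.08473841  0.5360711   0.89076757] [ 0.53564659 -0.47153491 -0.70052663] 446.5225078178659
{'time_s': 0.1, 'joint_pos': array([66.14787923, 35.28105711, -0.72290686, 81.62935571,  0.46459186,
       63.22068885, -2.31566127]), 'dq': array([ 0.0515614 , -0.16993542, -0.10619624, -0.12904642, -0.02407974,
       -0.14295627, -0.0112845 ]), 'joint_torque': array([ 1.87048259e-03, -4.60038865e+01,  2.10216190e-01, -1.66244620e+01,
       -6.11860910e-02,  1.69210648e-02,  1.10546171e-04]), 'eef_pos': array([ 0.24674492, -0.6005916 ,  0.21764317]), 'tcp_rot': array([[ 9.24965407e-01,  3.80050284e-01, -8.81730652e-04],
       [ 3.80051305e-01, -9.24963121e-01,  2.05683912e-03],
       [-3.38660420e-05, -2.23760792e-03, -9.99997496e-01]]), 'wrist_force': array([ 0.88353789, -0.38341312, -0.4397099 ]), 'ft_torque': array([ 0.02166955,  0.03054688, -0.01889448]), 'gripper_force': 0.0, 'width': 0.09290963420564641}
```

View pics/t0.png

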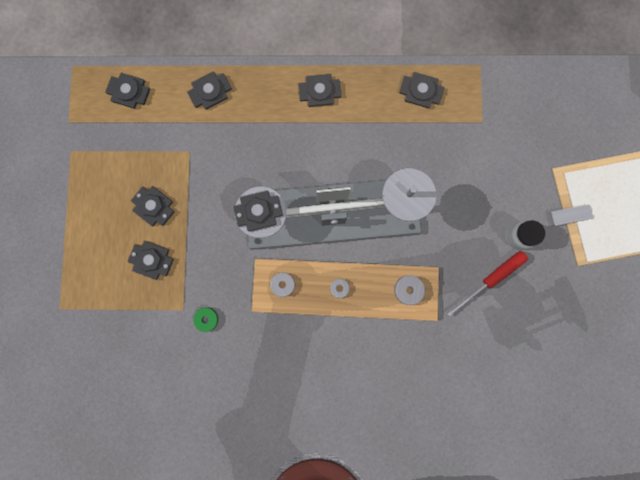

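View pics/s0.png

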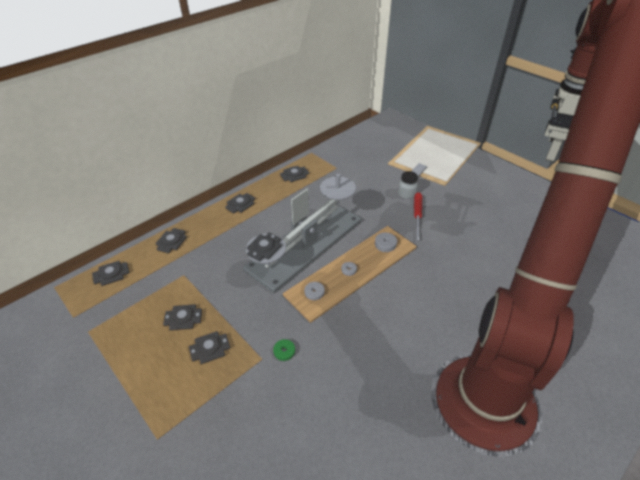

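The three steel rings lie on the board: about (283,285), (340,288) and (410,290). The balance has its spindle pan at (409,194) and the cover at (258,211). The ring at (206,320) is green and off the board, so it isn't meant. I'll enlarge the board and pan to measure them.

```bash
python3 - <<'E'
from h import *
im=cv2.imread('pics/t0.png')
cv2.imwrite('pics/c0.png',cv2.resize(im[165:320,190:450],None,fx=3,fy=3,interpolation=cv2.INTER_CUBIC))
# wood mask -> non-wood blobs on board
hsv=cv2.cvtColor(im,cv2.COLOR_BGR2HSV)
g=((hsv[...,1]<60)&(hsv[...,2]>0)).astype(np.uint8)
b=np.zeros_like(g);b[268:312,262:432]=1
n,l,s,c=cv2.connectedComponentsWithStats(g*b)
for i in range(1,n):
    if s[i,4]>100:
        m=(l==i).astype(np.uint8);cs,_=cv2.findContours(m,0,1)
        (u,v),rad=cv2.minEnclosingCircle(cs[0]);A=cv2.contourArea(cs[0])
        print(s[i],c[i],(u,v),rad,*(ray('top',u,v,z).round(4) for z in(.024,.031)))
for nm,uv,z in[('plateSE',(421,233),.018),('plateSW',(249,248),.018),('pan',(409,194.5),.121),('sp',(409.5,192),.163),('cov',(258,211),.115)]:
    print(nm,ray('top',*uv,z).round(4))
E
```

```text
[270 272  25  25 453] [282.25607064 284.30684327] (282.180419921875, 284.365966796875) 12.408160209655762 [0.4451 0.0725 0.024 ] [0.445  0.0719 0.031 ]
[394 275  31  30 697] [409.43472023 289.76901004] (409.3302001953125, 290.0094299316406) 15.3622465133667 [ 0.4359 -0.1845  0.024 ] [ 0.4358 -0.1832  0.031 ]
[330 279  20  19 276] [339.35869565 288.03985507] (339.368408203125, 288.0) 9.837150573730469 [ 0.4388 -0.0435  0.024 ] [ 0.4386 -0.0433  0.031 ]
plateSE [ 0.5528 -0.2112  0.018 ]
plateSW [0.5195 0.1429 0.018 ]
pan [ 0.6109 -0.1692  0.121 ]
sp [ 0.6063 -0.1625  0.163 ]
cov [0.5796 0.1121 0.115 ]
```

View pics/c0.png

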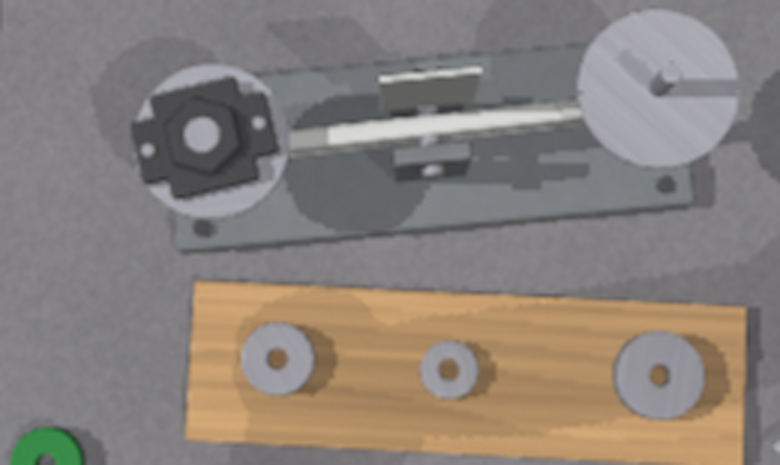

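The crop shows the large ring at crop pixel (660,375), the small at (450,370) and the medium at (278,358). The pan circle is centred near (659,88) with its spindle. All sizes agree with the descriptions. Next I'll fit the circles at subpixel level in both cameras.

```bash
cat >> h.py <<'E'
from scipy.ndimage import map_coordinates
from scipy.optimize import differential_evolution
A=np.linspace(0,2*np.pi,180,endpoint=False)
def projn(n,X):
    c=r.camera_model(n);M,R,t=[np.array(c[k]) for k in('mtx','R','t')]
    p=M@(R@X+t[:,None]);return p[:2]/p[2]
def fitc(n,f,x,y,z,rad,span=.008,arc=None):
    im=cv2.GaussianBlur(cv2.imread(f'pics/{f}.png').astype(np.float32),(0,0),.6)
    a=A if arc is None else np.radians(np.linspace(*arc,90))
    def smp(x,y,q):
        X=np.array([x+q*np.cos(a),y+q*np.sin(a),np.full(a.size,z)]);u,v=projn(n,X)
        return np.array([map_coordinates(im[...,k],[v,u],order=1) for k in range(3)])
    def cost(p): return -np.median(np.abs(smp(p[0],p[1],rad-.002)-smp(p[0],p[1],rad+.002)).sum(0))-np.abs(smp(p[0],p[1],rad-.002)-smp(p[0],p[1],rad+.002)).sum(0).mean()
    o=differential_evolution(cost,[(x-span,x+span),(y-span,y+span)],seed=1,tol=1e-4,maxiter=60)
    return o.x.round(4),round(o.fun,1)
E
python3 - <<'E'
from h import *
for n,f in(('top','t0'),('side','s0')):
    print(n,'pan',fitc(n,f,.611,-.169,.121,.05),'L',fitc(n,f,.436,-.183,.031,.03),'S',fitc(n,f,.4386,-.0433,.024,.02),'M',fitc(n,f,.445,.072,.026,.025))
    print(proj(n,[.611,-.169,.121]),proj(n,[.611,-.169,.163]))
im=cv2.imread('pics/s0.png');t=cv2.imread('pics/t0.png')
a=cv2.resize(im[165:215,305:370],None,fx=8,fy=8,interpolation=2);b=cv2.resize(t[165:225,375:440],None,fx=4,fy=4,interpolation=2)
o=np.zeros((400,790,3),np.uint8);o[:,:520]=a;o[:240,525:785]=b;cv2.imwrite('pics/c1.png',o)
E
```

```text
Traceback (most recent call last):
  File "h.py", line 24, in fitc
    o=differential_evolution(cost,[(x-span,x+span),(y-span,y+span)],seed=1,tol=1e-4,maxiter=60)
  File "h.py", line 23, in cost
    def cost(p): return -np.median(np.abs(smp(p[0],p[1],rad-.002)-smp(p[0],p[1],rad+.002)).sum(0))-np.abs(smp(p[0],p[1],rad-.002)-smp(p[0],p[1],rad+.002)).sum(0).mean()
                                                                                                                                  ~~~^^^^^^^^^^^^^^^^^^^^
  File "h.py", line 21, in smp
    X=np.array([x+q*np.cos(a),y+q*np.sin(a),np.full(a.size,z)]);u,v=projn(n,X)
                                                                    ~~~~~^^^^^
  File "h.py", line 15, in projn
    c=r.camera_model(n);M,R,t=[np.array(c[k]) for k in('mtx','R','t')]
ValueError: time passes only in moves, steps and waits
```

Too many camera_model calls; I'll cache the result.

```bash
sed -i 's/^from workcell import r$/from workcell import r\nCM={n:r.camera_model(n) for n in("top","side")}/; s/c=r.camera_model(n);/c=CM[n];/' h.py
python3 - <<'E'
from h import *
for n,f in(('top','t0'),('side','s0')):
    print(n,'pan',fitc(n,f,.611,-.169,.121,.05),'L',fitc(n,f,.436,-.183,.031,.03),'S',fitc(n,f,.4386,-.0433,.024,.02),'M',fitc(n,f,.445,.072,.026,.025))
    print(proj(n,[.611,-.169,.121]),proj(n,[.611,-.169,.163]))
im=cv2.imread('pics/s0.png');t=cv2.imread('pics/t0.png')
a=cv2.resize(im[165:215,305:370],None,fx=8,fy=8,interpolation=2);b=cv2.resize(t[165:225,375:440],None,fx=4,fy=4,interpolation=2)
o=np.zeros((400,790,3),np.uint8);o[:,:520]=a;o[:240,525:785]=b;cv2.imwrite('pics/c1.png',o)
E
```

```text
top pan (array([ 0.6126, -0.169 ]), np.float32(-202.1)) L (array([ 0.4362, -0.1825]), np.float32(-147.3)) S (array([ 0.4395, -0.0431]), np.float32(-150.1)) M (array([0.4461, 0.073 ]), np.float32(-156.0))
[408.89399103 194.4578065 ] [413.12954331 189.39239116]
side pan (array([ 0.61  , -0.1678]), np.float32(-70.0)) L (array([ 0.434 , -0.1807]), np.float32(-55.7)) S (array([ 0.4361, -0.0396]), np.float32(-68.3)) M (array([0.4428, 0.0753]), np.float32(-78.3))
[337.4814646  186.45124211] [337.80857468 174.18380611]
```

View pics/c1.png

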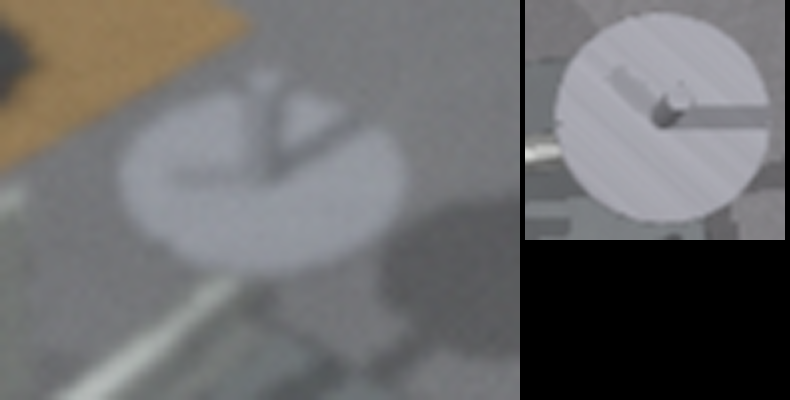

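Both cameras give the same shift from the large ring to the pan, about (+17.6, +1.3) cm, so the calibration biases cancel. I'll start with the 400 g ring.

Emit:
apply_moves --steps '[[[3.5, 7, -2], -7], [[7, 14, -4], -14], [[10.5, 21, -6], -22], [[14, 28, -8], -22], [[16.5, 35, -10], -22], [[18.8, 41.9, -12], -22], [[18.8, 41.9, -12], -22], [[18.8, 41.9, -12], -22], [[18.8, 41.9, -12], -22], [[18.8, 41.9, -12], -22], [[18.8, 41.9, -12], -22], [[18.8, 41.9, -12], -22]]' --claw 9.3

```text
time_s: 1.1
eef_pos: [0.4363, -0.1753, 0.0972]
tcp_rot: [[1.0, 0.014, -0.002], [0.014, -1.0, 0.005], [-0.002, -0.005, -1.0]]
wrist_force: [0.2, -1.0, 0.1]
width: 0.093
gripper_force: 0.0
```

Emit:
apply_moves --steps '[[[0, 0, -1.5], 0], [[0, 0, -4.0], 0], [[0, 0, -6.5], 0], [[0, 0, -7.8], 0], [[0, 0, -8], 0], [[0, 0, -8], 0], [[0, 0, -8], 0]]'

```text
time_s: 1.68
eef_pos: [0.4354, -0.1824, 0.0191]
tcp_rot: [[1.0, 0.006, 0.001], [0.006, -1.0, -0.0], [0.001, 0.0, -1.0]]
wrist_force: [1.3, 0.1, 0.6]
width: 0.093
gripper_force: 0.0
```

Emit:
apply_moves --steps '[[[0, 0, 0], 0], [[0, 0, 0], 0], [[0, 0, 0], 0], [[0, 0, 0], 0], [[0, 0, 0], 0], [[0, 0, 0], 0]]' --claw 5.0 --squeeze 25

```text
time_s: 2.18
eef_pos: [0.4354, -0.183, 0.019]
tcp_rot: [[1.0, 0.005, 0.001], [0.005, -1.0, -0.001], [0.001, 0.001, -1.0]]
wrist_force: [-1.1, -1.5, 1.3]
width: 0.0597
gripper_force: 25.0
```

Emit:
apply_moves --steps '[[[0, 0, 1.5], 0], [[0, 0, 5], 0], [[0, 0, 9], 0], [[0, 0, 13], 0], [[2, 0.2, 16], 0], [[6, 0.5, 16.5], 0], [[10, 0.8, 16.5], 0], [[14, 1.2, 16.5], 0], [[17, 1.45, 16.5], 0], [[17.6, 1.45, 16.5], 0], [[17.6, 1.45, 16.5], 0], [[17.6, 1.45, 16.5], 0]]'

```text
time_s: 3.18
eef_pos: [0.6089, -0.1676, 0.1819]
tcp_rot: [[1.0, 0.006, -0.005], [0.006, -1.0, 0.001], [-0.005, -0.001, -1.0]]
wrist_force: [-1.3, 0.3, -4.1]
width: 0.0596
gripper_force: 25.0
```

Emit:
apply_moves --steps '[[[0, 0, 0], 0], [[0, 0, 0], 0], [[0, 0, 0], 0], [[0, 0, 0], 0]]'

```text
time_s: 3.52
eef_pos: [0.6102, -0.1681, 0.184]
tcp_rot: [[1.0, 0.005, -0.0], [0.005, -1.0, 0.0], [-0.0, -0.0, -1.0]]
wrist_force: [0.3, -0.6, -4.1]
width: 0.0596
gripper_force: 25.0
```

```bash
python3 - <<'E'
from h import *
save('side','s1'); st=r.state();print(st['eef_pos'],st['wrist_force'])
im=cv2.imread('pics/s1.png')
x,y,z=st['eef_pos'];print(proj('side',[x,y,z+.012]))
print('pan',fitc('side','s1',.610,-.168,.121,.05,.004,(100,300)))
print('ring',[fitc('side','s1',x,y,z+dz,.03,.008,a) for dz,a in((.012,(110,250)),(-.007,(130,230)))])
cv2.imwrite('pics/c2.png',cv2.resize(im[130:220,280:395],None,fx=6,fy=6,interpolation=2))
E
```

```text
[ 0.61048964 -0.16800089  0.18397827] [-0.70837193  1.05445249 -2.66865033]
[337.94348602 164.35801452]
pan (array([ 0.6095, -0.1667]), np.float32(-65.7))
ring [(array([ 0.6078, -0.1608]), np.float32(-43.0)), (array([ 0.61  , -0.1693]), np.float64(-52.8))]
```

View pics/c2.png

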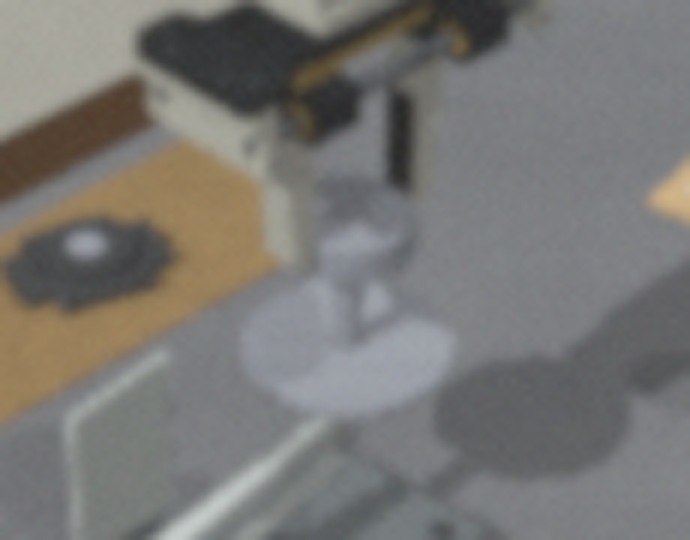

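Emit:
apply_moves --steps '[[[0, 0, -0.5], 0], [[0, 0, -1.0], 0], [[0, 0, -1.3], 0], [[0, 0, -1.6], 0], [[0, 0, -1.9], 0], [[0, 0, -2.0], 0], [[0, 0, -2.0], 0], [[0, 0, -2.0], 0]]'

```text
time_s: 4.23
eef_pos: [0.6111, -0.168, 0.164]
tcp_rot: [[1.0, 0.006, 0.0], [0.006, -1.0, -0.0], [0.0, 0.0, -1.0]]
wrist_force: [-1.6, -0.7, 1.1]
width: 0.0596
gripper_force: 25.0
```

```bash
cat >> h.py <<'E'
def panz(f):
    # pan height from side image: best contrast over z, x/y free
    return [(round(z,4),*fitc('side',f,.6098,-.1675,z,.05,.004,(100,300))) for z in np.arange(.099,.1225,.0025)]
E
python3 - <<'E'
from h import *
save('side','s2')
for k in range(3): pass
st=r.state();print(st['eef_pos'],st['wrist_force'])
for f in('s1','s2'):
    for p in panz(f): print(f,p)
im=cv2.imread('pics/s2.png')
cv2.imwrite('pics/c3.png',cv2.resize(im[130:250,240:395],None,fx=5,fy=5,interpolation=2))
E
```

```text
[ 0.6111333  -0.16794475  0.16403768] [-0.3406869  -0.28432476 -0.16654246]
s1 (np.float64(0.099), array([ 0.6135, -0.1715]), np.float32(-27.7))
s1 (np.float64(0.1015), array([ 0.6124, -0.1715]), np.float32(-30.8))
s1 (np.float64(0.104), array([ 0.6131, -0.1715]), np.float32(-35.0))
s1 (np.float64(0.1065), array([ 0.6138, -0.1715]), np.float64(-37.9))
s1 (np.float64(0.109), array([ 0.6138, -0.1713]), np.float32(-44.7))
s1 (np.float64(0.1115), array([ 0.6138, -0.1715]), np.float64(-50.7))
s1 (np.float64(0.114), array([ 0.6138, -0.1712]), np.float64(-59.8))
s1 (np.float64(0.1165), array([ 0.6135, -0.1701]), np.float64(-65.5))
s1 (np.float64(0.119), array([ 0.6114, -0.1679]), np.float32(-65.6))
s1 (np.float64(0.1215), array([ 0.6091, -0.1662]), np.float32(-65.7))
s2 (np.float64(0.099), array([ 0.6102, -0.165 ]), np.float32(-25.4))
s2 (np.float64(0.1015), array([ 0.6138, -0.1687]), np.float32(-26.8))
s2 (np.float64(0.104), array([ 0.6138, -0.1715]), np.float32(-33.7))
s2 (np.float64(0.1065), array([ 0.6138, -0.1715]), np.float64(-48.3))
s2 (np.float64(0.109), array([ 0.6138, -0.1715]), np.float64(-61.4))
s2 (np.float64(0.1115), array([ 0.6126, -0.1707]), np.float32(-65.0))
s2 (np.float64(0.114), array([ 0.6106, -0.1686]), np.float32(-65.3))
s2 (np.float64(0.1165), array([ 0.6085, -0.1665]), np.float32(-65.5))
s2 (np.float64(0.119), array([ 0.6064, -0.1644]), np.float64(-65.6))
s2 (np.float64(0.1215), array([ 0.6058, -0.1635]), np.float64(-61.2))
```

View pics/c3.png

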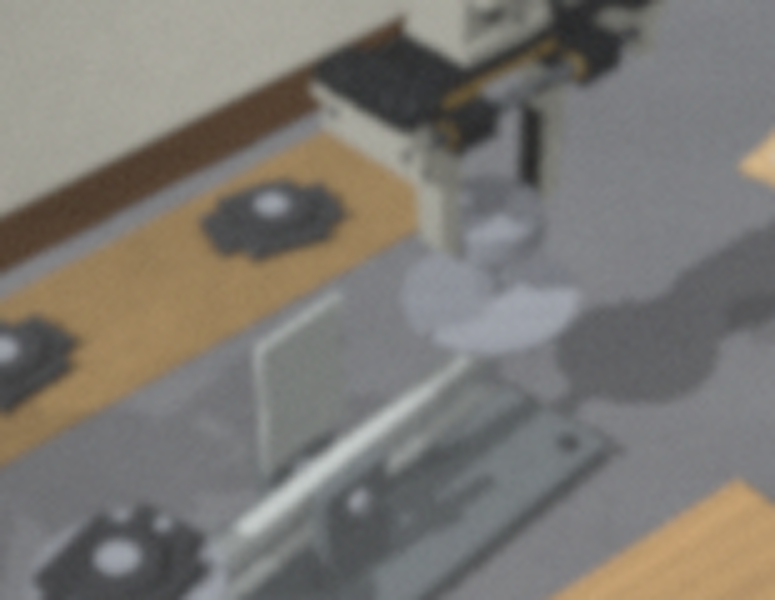

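The pan went down about 6 mm, so the ring is resting on the spindle tip. I'll search gently, y first, because x transfers more reliably.

Emit:
apply_moves --steps '[[[0, 0.07, 0], 0], [[0, 0.13, 0], 0], [[0, 0.13, 0], 0], [[0, 0.13, 0], 0]]'

```text
time_s: 4.62
eef_pos: [0.6111, -0.1671, 0.1638]
tcp_rot: [[1.0, 0.005, 0.0], [0.005, -1.0, -0.001], [0.0, 0.001, -1.0]]
wrist_force: [-1.5, -0.5, 1.5]
width: 0.0595
gripper_force: 25.0
```

Emit:
apply_moves --steps '[[[0, 0.07, 0], 0], [[0, 0.13, 0], 0], [[0, 0.13, 0], 0], [[0, 0.13, 0], 0]]'

```text
time_s: 4.95
eef_pos: [0.6113, -0.1654, 0.1638]
tcp_rot: [[1.0, 0.006, 0.001], [0.006, -1.0, -0.0], [0.001, 0.0, -1.0]]
wrist_force: [-0.0, -2.8, 1.4]
width: 0.0595
gripper_force: 25.0
```

```bash
cat >> h.py <<'E'
def quick(f,k=3):
    F=[];T=[]
    for i in range(k):
        save('side',f);s=r.state();F.append(s['wrist_force']);T.append(s['ft_torque'])
    print(s['time_s'],s['eef_pos'].round(4),'F',np.mean(F,0).round(2),'T',np.mean(T,0).round(3))
    o=[(z,fitc('side',f,.610,-.167,z,.05,.0015,(100,300))) for z in np.arange(.099,.1225,.0015)]
    o.sort(key=lambda q:q[1][1]);print([(round(z,4),*q) for z,q in o[:3]])
E
python3 -c "
from h import *
quick('s3')"
```

```text
5.1 [ 0.6112 -0.1653  0.1638] F [-0.47 -1.79  0.7 ] T [-0.549  0.111  0.021]
[(np.float64(0.1155), array([ 0.6086, -0.1659]), np.float64(-65.7)), (np.float64(0.114), array([ 0.61  , -0.1672]), np.float32(-65.6)), (np.float64(0.1125), array([ 0.6113, -0.1685]), np.float64(-65.4))]
```

Emit:
apply_moves --steps '[[[0.07, 0, 0], 0], [[0.14, 0, 0], 0], [[0.14, -0.06, 0], 0], [[0.14, -0.12, 0], 0], [[0.14, -0.18, 0], 0], [[0.14, -0.24, 0], 0], [[0.14, -0.24, 0], 0]]'

```text
time_s: 5.68
eef_pos: [0.6122, -0.1664, 0.1634]
tcp_rot: [[1.0, 0.006, -0.001], [0.006, -1.0, 0.002], [-0.001, -0.002, -1.0]]
wrist_force: [-2.3, -0.1, -0.3]
width: 0.0597
gripper_force: 25.0
```

```bash
python3 -c "
from h import *
quick('s4')"
```

```text
5.8333 [ 0.6122 -0.1666  0.1635] F [-1.7   0.6   0.44] T [ 0.117  0.446 -0.027]
[(np.float64(0.1155), array([ 0.6087, -0.1657]), np.float32(-65.7)), (np.float64(0.114), array([ 0.6099, -0.1669]), np.float32(-65.6)), (np.float64(0.1125), array([ 0.6112, -0.1683]), np.float32(-65.5))]
```

Emit:
apply_moves --steps '[[[0, -0.06, 0], 0], [[0, -0.12, 0], 0], [[0, -0.18, 0], 0], [[0, -0.18, 0], 0]]'

```text
time_s: 6.17
eef_pos: [0.6128, -0.1686, 0.1637]
tcp_rot: [[1.0, 0.006, 0.001], [0.006, -1.0, 0.001], [0.001, -0.001, -1.0]]
wrist_force: [-2.0, 2.4, -0.3]
width: 0.0594
gripper_force: 25.0
```

Emit:
apply_moves --steps '[[[-0.06, 0, 0], 0], [[-0.12, 0, 0], 0], [[-0.16, 0, 0], 0], [[-0.16, 0, 0], 0]]'

```text
time_s: 6.5
eef_pos: [0.6117, -0.169, 0.164]
tcp_rot: [[1.0, 0.006, 0.002], [0.006, -1.0, 0.0], [0.002, -0.0, -1.0]]
wrist_force: [0.4, 3.0, 0.3]
width: 0.0592
gripper_force: 25.0
```

Emit:
apply_moves --steps '[[[-0.06, 0, 0], 0], [[-0.12, 0, 0], 0], [[-0.14, 0, 0], 0], [[-0.14, 0, 0], 0]]'

```text
time_s: 6.83
eef_pos: [0.6094, -0.1702, 0.1631]
tcp_rot: [[1.0, 0.005, 0.0], [0.005, -1.0, -0.001], [0.0, 0.001, -1.0]]
wrist_force: [2.0, -0.1, -3.0]
width: 0.0593
gripper_force: 25.0
```

Emit:
apply_moves --steps '[[[0, 0.06, 0], 0], [[0, 0.12, 0], 0], [[0, 0.18, 0], 0], [[0, 0.18, 0], 0]]'

```text
time_s: 7.17
eef_pos: [0.6093, -0.1685, 0.1633]
tcp_rot: [[1.0, 0.005, -0.0], [0.005, -1.0, -0.001], [-0.0, 0.001, -1.0]]
wrist_force: [1.9, -1.9, -4.7]
width: 0.06
gripper_force: 25.0
```

Emit:
apply_moves --steps '[[[0, 0.06, 0], 0], [[0, 0.12, 0], 0], [[0, 0.18, 0], 0], [[0, 0.18, 0], 0]]'

```text
time_s: 7.5
eef_pos: [0.6093, -0.1669, 0.1637]
tcp_rot: [[1.0, 0.005, 0.0], [0.005, -1.0, -0.002], [0.0, 0.002, -1.0]]
wrist_force: [2.6, -2.9, -4.8]
width: 0.0594
gripper_force: 25.0
```

```bash
python3 -c "
from h import *
quick('s5')
save('top','t5')
im=cv2.imread('pics/s5.png');t=cv2.imread('pics/t5.png')
a=cv2.resize(im[140:205,310:375],None,fx=6,fy=6,interpolation=2);b=cv2.resize(t[145:235,360:450],None,fx=4.334,fy=4.334,interpolation=2)[:390,:390]
cv2.imwrite('pics/c5.png',np.hstack([a,b]))"
```

```text
7.65 [ 0.6093 -0.1667  0.1637] F [ 1.98 -3.42 -4.9 ] T [-0.868 -0.481  0.004]
[(np.float64(0.1215), array([ 0.6085, -0.1657]), np.float64(-62.4)), (np.float64(0.12), array([ 0.6098, -0.167 ]), np.float64(-62.3)), (np.float64(0.1185), array([ 0.6108, -0.1683]), np.float32(-62.3))]
```

View pics/c5.png

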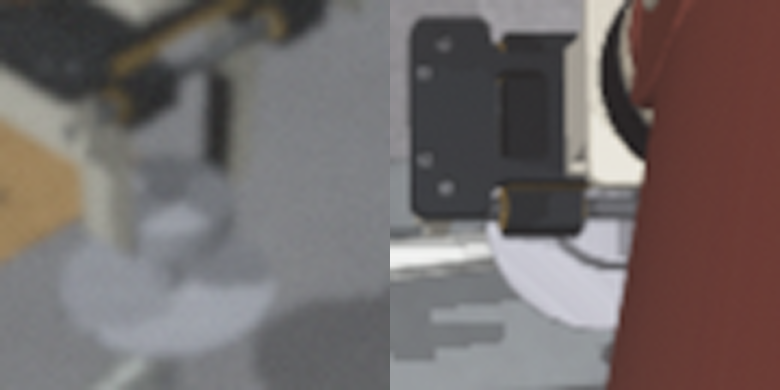

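The ring is threaded: fz is back to its own weight and the pan has risen. I'll relieve the side force, then lower.

Emit:
apply_moves --steps '[[[0.05, -0.1, 0], 0], [[0.08, -0.2, 0], 0], [[0.08, -0.22, 0], 0], [[0.08, -0.22, 0], 0], [[0.08, -0.22, -0.1], 0], [[0.08, -0.22, -0.4], 0], [[0.08, -0.22, -0.4], 0]]'

```text
time_s: 8.28
eef_pos: [0.6101, -0.1674, 0.1592]
tcp_rot: [[1.0, 0.006, -0.0], [0.006, -1.0, 0.001], [-0.0, -0.001, -1.0]]
wrist_force: [1.0, -1.3, -4.7]
width: 0.0595
gripper_force: 25.0
```

```bash
python3 -c "
from h import *
quick('s6')"
```

```text
8.4333 [ 0.6101 -0.1674  0.1593] F [ 1.43 -1.46 -4.39] T [-0.368 -0.223  0.017]
[(np.float64(0.12), array([ 0.6101, -0.1664]), np.float32(-62.5)), (np.float64(0.1215), array([ 0.6085, -0.1655]), np.float32(-62.5)), (np.float64(0.1185), array([ 0.6111, -0.1676]), np.float32(-62.4))]
```

Emit:
apply_moves --steps '[[[0.05, -0.1, -0.3], 0], [[0.05, -0.1, -0.8], 0], [[0.05, -0.1, -1.3], 0], [[0.05, -0.1, -1.8], 0], [[0.05, -0.1, -2.3], 0], [[0.05, -0.1, -2.7], 0], [[0.05, -0.1, -3.0], 0], [[0.05, -0.1, -3.2], 0], [[0.05, -0.1, -3.2], 0], [[0.05, -0.1, -3.2], 0]]'

```text
time_s: 9.27
eef_pos: [0.6105, -0.1686, 0.128]
tcp_rot: [[1.0, 0.006, -0.001], [0.006, -1.0, 0.001], [-0.001, -0.001, -1.0]]
wrist_force: [-1.5, 0.9, -0.3]
width: 0.0597
gripper_force: 25.0
```

```bash
python3 -c "
from h import *
quick('s7')"
```

```text
9.4167 [ 0.6105 -0.1686  0.1281] F [-1.89  1.15 -1.02] T [0.242 0.365 0.025]
[(np.float64(0.12), array([ 0.6094, -0.1663]), np.float32(-60.8)), (np.float64(0.1185), array([ 0.6107, -0.1676]), np.float32(-60.7)), (np.float64(0.1215), array([ 0.6088, -0.1655]), np.float64(-60.6))]
```

Emit:
apply_moves --steps '[[[0, 0, 0], 0], [[0, 0, 0], 0], [[0, 0, 0], 0], [[0, 0, 0], 0], [[0, 0, 2], 0], [[0, 0, 5], 0], [[0, 0, 7], 0]]' --claw 7.5

```text
time_s: 10.0
eef_pos: [0.6116, -0.1693, 0.1997]
tcp_rot: [[1.0, 0.006, 0.003], [0.006, -1.0, -0.001], [0.003, 0.001, -1.0]]
wrist_force: [-0.2, 0.1, 1.5]
width: 0.0749
gripper_force: 0.0
```

Emit:
apply_moves --steps '[[[-3, 2, 0], 0], [[-6, 5, 0], 0], [[-9, 8, 0], 0], [[-12, 11, 0], 0], [[-15, 13, 0], 0], [[-17, 13, 0], 0], [[-17, 13, 0], 0], [[-17, 13, 0], 0], [[-17, 13, 0], 0]]'

```text
time_s: 10.75
eef_pos: [0.4424, -0.0395, 0.1983]
tcp_rot: [[1.0, 0.005, 0.003], [0.005, -1.0, -0.0], [0.003, 0.0, -1.0]]
wrist_force: [1.1, -0.5, -0.1]
width: 0.075
gripper_force: 0.0
```

```bash
python3 - <<'E'
from h import *
save('top','t8');quick('s8')
for z in np.arange(.099,.1225,.0015): print(round(z,4),fitc('top','t8',.6115,-.169,z,.05,.004))
im=cv2.imread('pics/s8.png')
a=cv2.resize(im[165:260,240:370],None,fx=6,fy=6,interpolation=2)
cv2.imwrite('pics/c8.png',a)
E
```

```text
10.95 [ 0.4418 -0.0394  0.1975] F [ 0.21  0.01 -0.49] T [ 0.047  0.02  -0.007]
[(np.float64(0.1005), array([ 0.6115, -0.1658]), np.float32(-53.0)), (np.float64(0.105), array([ 0.6115, -0.1655]), np.float64(-51.3)), (np.float64(0.1065), array([ 0.6113, -0.1655]), np.float32(-51.2))]
0.099 (array([ 0.6155, -0.1724]), np.float64(-217.1))
0.1005 (array([ 0.6153, -0.1719]), np.float64(-219.6))
0.102 (array([ 0.6149, -0.1718]), np.float32(-221.4))
0.1035 (array([ 0.6145, -0.1715]), np.float32(-222.8))
0.105 (array([ 0.6143, -0.1712]), np.float32(-223.8))
0.1065 (array([ 0.614, -0.171]), np.float32(-224.5))
0.108 (array([ 0.6135, -0.1708]), np.float64(-224.8))
0.1095 (array([ 0.6131, -0.1704]), np.float32(-224.5))
0.111 (array([ 0.6127, -0.1702]), np.float32(-224.6))
0.1125 (array([ 0.6124, -0.17  ]), np.float32(-223.4))
0.114 (array([ 0.6121, -0.1696]), np.float64(-221.6))
0.1155 (array([ 0.6117, -0.1694]), np.float32(-219.8))
0.117 (array([ 0.6117, -0.169 ]), np.float32(-217.8))
0.1185 (array([ 0.6113, -0.1686]), np.float32(-215.6))
0.12 (array([ 0.6111, -0.1683]), np.float32(-213.7))
0.1215 (array([ 0.6111, -0.1685]), np.float64(-211.3))
```

View pics/c8.png

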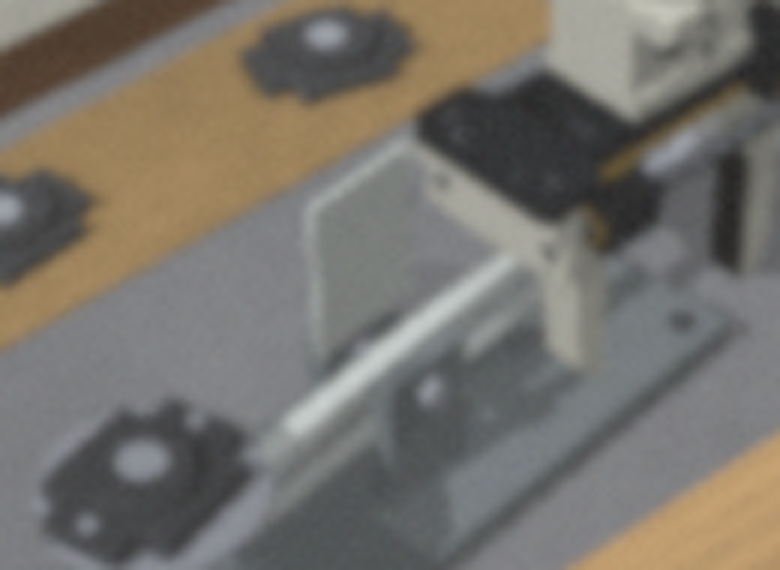

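```bash
cat >> h.py <<'E'
def tilt(f):
    g=lambda n:cv2.imread(f'pics/{n}.png',0).astype(np.float32)
    a,b=g('t0'),g(f);u,v=258,211;h=17
    W=np.eye(2,3,dtype=np.float32)
    T=a[v-h:v+h,u-h:u+h];I=b[v-h-6:v+h+6,u-h-6:u+h+6];W[:,2]=6
    cc,W=cv2.findTransformECC(T,I,W,cv2.MOTION_TRANSLATION,(3,200,1e-6),None,1)
    d=W[:,2]-6
    P=ray('top',u,v,.110); e=proj('top',P+[0,0,.011])-proj('top',P)
    print(f,'cc',round(cc,3),'shift px',d,'px per 11mm',e,'tilt~',.08-.08*(d@e)/(e@e))
E
python3 - <<'E'
from h import *
tilt('t8');tilt('t5')
for z in np.arange(.099,.1325,.0015): print(round(z,4),fitc('top','t0',.6115,-.169,z,.05,.004))
t=cv2.imread('pics/t8.png');cv2.imwrite('pics/c9.png',cv2.resize(t[170:250,230:440],None,fx=3.7,fy=3.7,interpolation=2))
E
```

```text
t8 cc 0.992 shift px [-0.47951508 -0.38547707] px per 11mm [-0.82015681 -1.05444016] tilt~ 0.044147290774628055
t5 cc 0.996 shift px [-0.03136539 -0.00499344] px per 11mm [-0.82015681 -1.05444016] tilt~ 0.07861071212854531
0.099 (array([ 0.6155, -0.173 ]), np.float64(-178.3))
0.1005 (array([ 0.6155, -0.173 ]), np.float64(-188.3))
0.102 (array([ 0.6155, -0.173 ]), np.float64(-194.7))
0.1035 (array([ 0.6155, -0.1725]), np.float32(-201.0))
0.105 (array([ 0.6155, -0.172 ]), np.float32(-204.3))
0.1065 (array([ 0.6154, -0.1716]), np.float32(-205.9))
0.108 (array([ 0.615 , -0.1714]), np.float32(-207.1))
0.1095 (array([ 0.6145, -0.1713]), np.float32(-207.8))
0.111 (array([ 0.6141, -0.1709]), np.float32(-208.5))
0.1125 (array([ 0.6138, -0.1706]), np.float32(-208.6))
0.114 (array([ 0.6136, -0.1702]), np.float32(-208.1))
0.1155 (array([ 0.6133, -0.1699]), np.float32(-207.4))
0.117 (array([ 0.613 , -0.1698]), np.float32(-206.2))
0.1185 (array([ 0.6128, -0.1694]), np.float32(-204.7))
0.12 (array([ 0.6123, -0.1691]), np.float32(-202.8))
0.1215 (array([ 0.6125, -0.169 ]), np.float32(-201.3))
0.123 (array([ 0.612 , -0.1688]), np.float32(-198.9))
0.1245 (array([ 0.611 , -0.1682]), np.float32(-196.6))
0.126 (array([ 0.6105, -0.1682]), np.float32(-194.3))
0.1275 (array([ 0.61  , -0.1676]), np.float32(-192.0))
0.129 (array([ 0.6097, -0.1673]), np.float32(-189.5))
0.1305 (array([ 0.6093, -0.1671]), np.float32(-187.1))
0.132 (array([ 0.6089, -0.1668]), np.float32(-184.2))
```

View pics/c9.png

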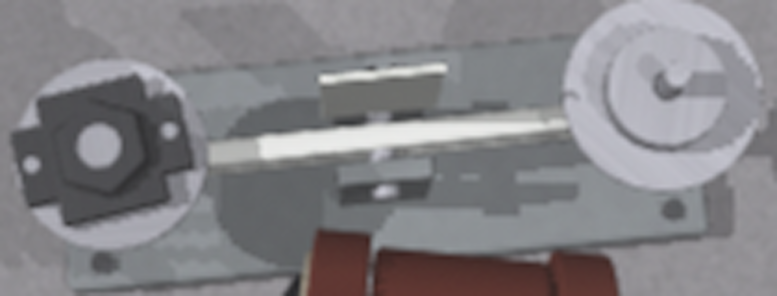

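With the 400 g on, the cover image has shifted to a tilt of about +0.045 to 0.05, roughly 110–125 g still missing. The 100 g ring is the next one. I'll grasp it.

Emit:
apply_moves --steps '[[[-0.3, -0.2, -4], 0], [[-0.3, -0.2, -8], 0], [[-0.3, -0.2, -12], 0], [[-0.3, -0.2, -15], 0], [[-0.3, -0.2, -17], 0], [[-0.3, -0.2, -18.1], 0], [[-0.3, -0.2, -18.1], 0], [[-0.3, -0.2, -18.1], 0], [[-0.3, -0.2, -18.1], 0]]'

```text
time_s: 11.7
eef_pos: [0.4387, -0.0411, 0.0171]
tcp_rot: [[1.0, 0.005, 0.002], [0.005, -1.0, -0.0], [0.002, 0.0, -1.0]]
wrist_force: [-0.8, 0.8, 0.1]
width: 0.0749
gripper_force: 0.0
```

Emit:
apply_moves --steps '[[[0, 0, 0], 0], [[0, 0, 0], 0], [[0, 0, 0], 0], [[0, 0, 0], 0], [[0, 0, 0], 0], [[0, 0, 0], 0]]' --claw 3.0 --squeeze 20

```text
time_s: 12.2
eef_pos: [0.4379, -0.0412, 0.0169]
tcp_rot: [[1.0, 0.006, 0.001], [0.006, -1.0, -0.0], [0.001, 0.0, -1.0]]
wrist_force: [-0.4, -0.1, 3.3]
width: 0.0402
gripper_force: 19.8
```

Emit:
apply_moves --steps '[[[0, 0, 1.5], 0], [[0, 0, 5], 0], [[0, -1, 9], 0], [[0, -4, 12.5], 0], [[2, -7, 15], 0], [[5, -9, 15.8], 0], [[8.5, -11, 15.8], 0], [[12, -12.2, 15.8], 0], [[15.5, -12.75, 15.8], 0], [[17.2, -12.75, 15.8], 0], [[17.2, -12.75, 15.8], 0], [[17.2, -12.75, 15.8], 0]]'

```text
time_s: 13.2
eef_pos: [0.6091, -0.1678, 0.1733]
tcp_rot: [[1.0, 0.007, -0.003], [0.007, -1.0, 0.001], [-0.003, -0.001, -1.0]]
wrist_force: [-0.8, -0.1, -0.1]
width: 0.0393
gripper_force: 20.0
```

Emit:
apply_moves --steps '[[[0, 0, 0], 0], [[0, 0, 0], 0], [[0, 0, 0], 0], [[0, 0, 0], 0]]'

```text
time_s: 13.53
eef_pos: [0.6089, -0.1685, 0.175]
tcp_rot: [[1.0, 0.006, -0.0], [0.006, -1.0, 0.0], [-0.0, -0.0, -1.0]]
wrist_force: [-0.3, 0.1, -1.3]
width: 0.0395
gripper_force: 20.0
```

Emit:
apply_moves --steps '[[[0.1, 0, -0.6], 0], [[0.1, 0, -1.0], 0], [[0.1, 0, -1.3], 0], [[0.1, 0, -1.6], 0], [[0.1, 0, -1.9], 0], [[0.1, 0, -2.1], 0], [[0.1, 0, -2.1], 0], [[0.1, 0, -2.1], 0]]'

```text
time_s: 14.2
eef_pos: [0.6106, -0.1685, 0.1535]
tcp_rot: [[1.0, 0.006, -0.0], [0.006, -1.0, 0.0], [-0.0, -0.0, -1.0]]
wrist_force: [-0.5, -0.6, -0.4]
width: 0.0394
gripper_force: 20.0
```

```bash
python3 - <<'E'
from h import *
quick('s10');save('top','t10');tilt('t10')
im=cv2.imread('pics/s10.png');t=cv2.imread('pics/t10.png')
a=cv2.resize(im[140:205,310:375],None,fx=6,fy=6,interpolation=2);b=cv2.resize(t[145:235,360:450],None,fx=4.334,fy=4.334,interpolation=2)[:390,:390]
cv2.imwrite('pics/c10.png',np.hstack([a,b]))
E
```

```text
14.35 [ 0.6107 -0.1685  0.1538] F [-0.24 -0.42 -0.73] T [-0.032  0.058  0.015]
[(np.float64(0.117), array([ 0.6092, -0.1668]), np.float64(-65.5)), (np.float64(0.1155), array([ 0.6104, -0.1682]), np.float32(-65.3)), (np.float64(0.1185), array([ 0.6085, -0.1655]), np.float64(-65.1))]
t10 cc 0.989 shift px [-0.48962831 -0.4026146 ] px per 11mm [-0.82015681 -1.05444016] tilt~ 0.042965338591761666
```

Tilt and pan height are unchanged although the ring is about 5 mm below the spindle tip, so it threaded cleanly. I'll lower it onto the large ring and release.

Emit:
apply_moves --steps '[[[0, 0, -0.4], 0], [[0, 0, -0.8], 0], [[0, 0, -1.2], 0], [[0, 0, -1.5], 0], [[0, 0, -1.7], 0], [[0, 0, -1.8], 0], [[0, 0, -1.8], 0], [[0, 0, -1.8], 0], [[0, 0, -1.8], 0]]'

```text
time_s: 15.15
eef_pos: [0.6107, -0.1685, 0.1358]
tcp_rot: [[1.0, 0.006, 0.0], [0.006, -1.0, -0.0], [0.0, 0.0, -1.0]]
wrist_force: [0.1, -0.9, -0.0]
width: 0.0391
gripper_force: 20.0
```

Emit:
apply_moves --steps '[[[0, 0, 0], 0], [[0, 0, 0], 0], [[0, 0, 0], 0], [[0, 0, 0], 0], [[0, 0, 0], 0], [[0, 0, 1.5], 0], [[0, 0, 4.5], 0], [[0, 0, 7], 0]]' --claw 6.0

```text
time_s: 15.82
eef_pos: [0.6104, -0.1682, 0.2062]
tcp_rot: [[1.0, 0.006, -0.001], [0.006, -1.0, 0.0], [-0.001, -0.0, -1.0]]
wrist_force: [0.8, 0.4, 0.3]
width: 0.0601
gripper_force: 0.0
```

Emit:
apply_moves --steps '[[[-3, -2, 1], 0], [[-6, -5, 2], 0], [[-9, -8, 3], 0], [[-12, -11, 3], 0], [[-15, -14, 3], 0], [[-17, -17, 3], 0], [[-19, -20, 3], 0], [[-19, -22, 3], 0], [[-19, -22, 3], 0], [[-19, -22, 3], 0], [[-19, -22, 3], 0]]'

```text
time_s: 16.73
eef_pos: [0.4216, -0.3868, 0.2354]
tcp_rot: [[1.0, 0.008, 0.0], [0.008, -1.0, 0.002], [0.0, -0.002, -1.0]]
wrist_force: [0.8, -0.2, -0.5]
width: 0.0597
gripper_force: 0.0
```

```bash
python3 - <<'E'
from h import *
save('top','t11');save('side','s11');tilt('t11');print(r.state()['eef_pos'])
print(min(((z,fitc('top','t11',.6115,-.169,z,.05,.004)) for z in np.arange(.096,.1225,.0015)),key=lambda q:q[1][1]))
im=cv2.imread('pics/s11.png');t=cv2.imread('pics/t11.png')
a=cv2.resize(im[160:260,240:370],None,fx=4,fy=4,interpolation=2);b=cv2.resize(t[170:250,245:440],(780,320),interpolation=2)
o=np.zeros((600,780,3),np.uint8);o[:320]=b;o[320:,:520]=a[:280];cv2.imwrite('pics/c11.png',o)
E
```

```text
t11 cc 0.994 shift px [-1.0142441 -1.0158162] px per 11mm [-0.82015681 -1.05444016] tilt~ -0.005310407104876735
[ 0.4219612  -0.38635345  0.23549637]
(np.float64(0.10500000000000001), (array([ 0.6132, -0.1705]), np.float32(-156.0)))
```

View pics/c11.png

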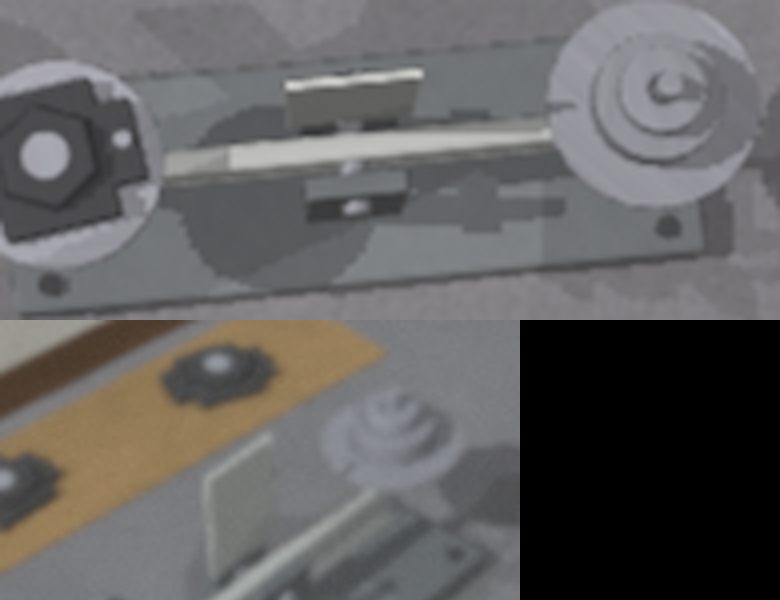

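Both rings are seated concentrically on the spindle: crop pixel (660,95) from the top, (390,430) from the side. The cover's shift puts the tilt within about ±0.01 rad, and one 100 g step changes it by 0.04, so no other combination would be nearer level. The medium ring is untouched and the arm is clear.

```bash
python3 -c "
from workcell import r
print(r.sign_off())"
```

```text
the job is handed in; nothing more can be done
None
```

I threaded the 400 g and 100 g weights fully down on the spindle, and the beam rests within about ±0.01 rad of level, as near as this set can bring it; the 200 g weight stayed on the board, and the job was handed in after about 17 s of the 72 s allowed.

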